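# Book a moulded boot heel into its tray

### The arm

A 6-joint arm with a two-finger parallel gripper is mounted at the origin on the work surface. World frame = base frame: x ahead of the robot, y to its left, z up, the work surface at z = 0. Lengths are in mm, angles in rad, forces in N, time in s.
With the tool pointing down it reaches from about 350 to 875 mm from the base axis. Payload 4.2 kg.
Tool frame: the origin (TCP) lies at the very end of the fingers, on their centre line; the grasp point (between the pads) lies 19 mm behind it; z points along the fingers, y is the line along which they close (so a half turn about z gives the same grasp; the last joint's range is limited). The gripper opens to 85 mm and grips with 20 to 120 N. Pads are 22 mm wide; open, the fingers measure 114 mm over their backs; the gripper's body (76 mm by 85 mm) begins 54 mm behind the grasp point. The pads swing forward as they close: fully open they stand 13 mm farther back than shut.
Start: joints at [-0.967, 0.385, 0.008, 0, -1.194, -0.259], TCP at [211.27, -588.187, 202.712] pointing down, gripper open.
Joint ranges: [-3.14, 3.14], [-1.21, 2.06], [-1.07, 1.41], [-3.16, 2.05], [-2.99, -0.16], [-3.1, 3.1]. Speed limits (rad/s): [2.79, 2.79, 3.14, 3.14, 3.14, 3.14].

### API

Orientations are given as a unit quaternion [x, y, z, w].
In Python, from bench import read_state, get_image, get_calibration, job_done gives the robot as it stands.
- The arm moves only by the shell command python3 -m creep 'ROWS'. ROWS is a JSON object of lists of equal length, an entry for each row: "translation": the shift along the world's x, y, z in cm, a list of three; "delta_rot": the turn, a rotation vector about the world's x, y, z in degrees, a list of three; "hand": the finger opening in cm, from 0 to 8.54. A call has 1 to 8 rows; each row is the pose to reach, as a shift and turn from the pose commanded when the call began; what a row does not reach only later rows make up. A row lasts 1/8 s, in which the tool goes at most 62.5 mm and 10.7 degrees, less where a joint would pass 70% of its speed; a pose out of reach is approached as far as the arm can. A call with a gripper value outside its range is refused whole. The fingers move at their own pace and stop on an object; the grip force is fixed at half the most. Time passes only in rows, so rows that repeat a pose let the fingers close. It gives the time, the measured TCP pose, the force, the opening and the grip force at its end, in the units of the state.
- read_state(): the state, without advancing time (a new reading comes with each control period).
- get_image(name): name is "side" or "top"; returns (picture, depth): 400x640x3 uint8, red, green, blue; 400x640 float32, mm along the optical axis (not along the pixel's ray), 0 where there is no reading.
- get_calibration(name): a dict with "intrinsics" (3x3 intrinsics, pixels), "xyz" and "attitude" of the camera in the world. Camera axes: x right, y down, z forward; pixel columns grow to the right and rows downward; lengths in mm; the calibration is good to about 2 mm. A picture is of the moment at which its call begins. get_calibration takes no time and is no camera call.
- job_done(): hands the job in; it is judged then, once.
The state is a dict: "clock": time; "joints": joint angles; "joint_vel": joint speeds; "joint_efforts": joint torques, N m; "position": TCP position; "ee_rot": TCP orientation; "contact_force": force on the tool from outside, world axes, zero at the start; "wrist_torque": the same for the moment, N m; "gripper_width": finger opening in mm; "grasp_force": force on a finger pad.
Only numpy, scipy, OpenCV 4.12 (cv2) and the standard library are available. Lean on these libraries where they do the work, as an engineer would, in place of code of your own. Each camera call takes 0.05 s, during which the arm holds its last target. There are 200 camera calls.

### The job

Lift the moulded rubber heel out of the open mould and set it down flat in the grey tray. Then pick up the hand scanner from its charging pad, aim it squarely at the middle of the barcode label on the tray's sloping front from about 8 cm away, hold it steady there for a full second, and stand it upright again, wholly on its pad. Set both things down without dropping them, and leave everything else on the bench where it is.

Things in the scene. Friction and masses are not known exactly. Their poses are not given: they have to be found in the camera images.
- mould: Open lower half of an aluminium heel mould, fixed to the bench, 150 x 130 x 42 mm (x, y, z), origin at the centre of its underside, z up. In its top a central D-shaped cavity, 80 x 72 mm and 22 mm deep (floor at z = 20 mm), the rounded end towards -x; a 10 mm high guide pin at each corner of the top.
- heel: Dark rubber boot heel with a D outline, 72 mm long (x), 66 mm wide (y), 30 mm thick, rounded end to -x, 0.12 kg; origin at the centre of its underside, z up. A gate stub rises from the middle of its top, 26 mm (x) by 18 mm (y), from z = 30 to 58 mm: the place to grip. At the start it lies in the mould's cavity, its top 8 mm above the mould's.
- tray: Grey plastic open tray fixed to the bench, 130 x 130 mm outside and 60 mm high, walls and floor 5 mm thick (120 x 120 mm inside); origin at the centre of the square's underside, z up. On its -x side a sloping label plate 130 mm wide slopes down from the rim, to 52 mm out, its lower edge 28 mm above the bench.
- tray_in (a point): Centre of the tray's inner floor, 5 mm above the bench; axes as the tray's.
- label: White barcode label 44 x 80 mm on the tray's sloping front plate; origin at the centre of its face. Its z axis is the face's outward normal, leaning 30 degrees from vertical towards the tray's -x side; its y axis is the tray's y. Its centre stands 46 mm above the bench.
- scanner: Straight hand scanner, 113 mm tall, 0.28 kg, standing on its nose; origin at the centre of the nose's face (underside), z up along the body. Black flared nose 64 mm in diameter, z = 0 to 36 mm, then a flat-sided grey body 44 mm (x) by 36 mm (y) to z = 110 mm. Grip it near the top so that the gripper's body clears it. It looks out of the nose, along its own -z.
- pad: Black charging pad fixed to the bench, 120 x 120 mm, 12 mm high, where the scanner stands; origin at the centre of its underside, z up.
- spool: Thread spool, 48 mm in diameter, 44 mm high, standing; origin at the underside. Leave alone.
- tin: Brass wax tin, 72 mm in diameter, 28 mm high; origin at the underside. Leave alone.
- jar: Closed jar, 68 mm in diameter, 85 mm high; origin at the underside. Leave alone.
- awl: Wooden-handled awl, 170 mm long, lying on the bench beyond the task's things; origin on its underside, handle to its -x. Leave alone.
- brush: Brush, 150 mm long, lying; origin on its underside, handle to its -x. Leave alone.
- snips: Thread snips, 120 mm long, lying; origin on the underside near the middle. Leave alone.
Things that resemble listed ones, but are neither listed nor needed, are in the scene too. Several things have the shape of the pad; the one meant has the colours described above. What is shaped like the scanner but turquoise is not meant.

How it is judged:
By the outcome, as a careful person would: the job done as asked, in the order asked, and still so for the second after the job is handed in, with the robot touching nothing.
It also fails if it takes over 70 s, if anything falls off the work surface, if the arm or the gripper's body presses on something with over 40 N, if the wrist force passes 120 N, or if a joint passes its speed limit or range.

## Working session

There is one attempt and no reset: what is moved stays moved. The work goes in short steps, Python scripts to look and compute and a shell command to move; the robot and the scene stay as the last step left them, time stands still between calls to the robot, and variables do not carry over. Pictures are saved under pics/ and viewed, at most 10 in all, crops included, and the job is handed in when it is done.

```bash
mkdir -p pics
cat > h.py <<'E'
import numpy as np,cv2
from bench import *
from scipy.spatial.transform import Rotation as R
def snap(n,tag):
    im,d=get_image(n); np.savez(f'{tag}_{n}.npz',im=im,d=d); cv2.imwrite(f'pics/{tag}_{n}.png',im[:,:,::-1]); return im,d
def cal(n):
    c=get_calibration(n);K=np.array(c['intrinsics']);a=np.array(c['attitude'])
    Rm=R.from_quat(a).as_matrix() if a.size==4 else a.reshape(3,3)
    return K,Rm,np.array(c['xyz'])
def cloud(n,d):
    K,Rm,t=cal(n);v,u=np.mgrid[:d.shape[0],:d.shape[1]]
    p=np.dstack([(u-K[0,2])/K[0,0]*d,(v-K[1,2])/K[1,1]*d,d])@Rm.T+t
    p[d<=0]=np.nan; return p
def ray(n,uv,z):
    K,Rm,t=cal(n);uv=np.atleast_2d(uv).astype(float)
    r=np.c_[(uv-[K[0,2],K[1,2]])/[K[0,0],K[1,1]],np.ones(len(uv))]@Rm.T
    return t+r*((z-t[2])/r[:,2])[:,None]
E
python3 - <<'E'
from h import *
for n in('top','side'): snap(n,'a'); print(get_calibration(n))
print(read_state())
E
```

```text
{'intrinsics': array([[517.38033511,   0.        , 323.37062637],
       [  0.        , 517.38033511, 202.90951988],
       [  0.        ,   0.        ,   1.        ]]), 'xyz': array([ 440.55538649,  -14.68454513, 1451.31449695]), 'attitude': array([-0.70542611,  0.70731653, -0.03219366,  0.03226307])}
{'intrinsics': array([[472.05741557,   0.        , 316.48590925],
       [  0.        , 472.05741557, 209.31291944],
       [  0.        ,   0.        ,   1.        ]]), 'xyz': array([-177.19165884,  699.88833126,  679.88822143]), 'attitude': array([-0.3470215 ,  0.80097951, -0.4509113 ,  0.18624419])}
{'clock': 0.1, 'joints': array([-9.67375078e-01,  3.85497825e-01,  6.77233528e-03, -4.64599283e-04,
       -1.19400101e+00, -2.58601156e-01]), 'joint_vel': array([ 0.00111897, -0.00183641,  0.00345481,  0.00319301,  0.00100342,
        0.000527  ]), 'joint_efforts': array([ 2.71288891e-04, -3.93320739e+01,  1.88929600e+01,  4.19783413e+00,
       -2.52548227e-03,  2.10979778e-06]), 'position': array([ 211.09525234, -587.65898861,  201.71952305]), 'ee_rot': array([-1.71472665e-01,  9.85188382e-01,  9.67034250e-04, -2.07030309e-04]), 'contact_force': array([ 0.24139559,  0.06346437, -0.08752994]), 'wrist_torque': array([0.01585811, 0.00209527, 0.00099432]), 'grasp_force': 0.0, 'gripper_width': 85.4512695943583}
```

View pics/a_top.png

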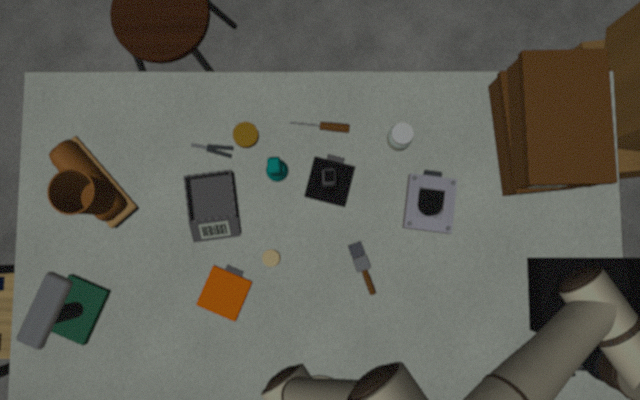

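View pics/a_side.png

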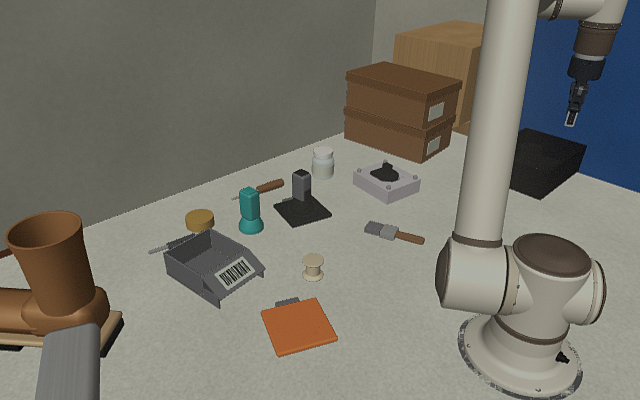

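The top view shows the mould with the heel at about (431,203), the tray at (213,200) with its label at (214,230), and the scanner at (329,177) on the black pad at (330,181). The turquoise decoy is at (277,169). The side view agrees: scanner at (302,190), mould at (387,180), label at (236,273).

```bash
cat > m.py <<'E'
from h import *
z=np.load('a_top.npz');im,d=z['im'],z['d'];P=cloud('top',d);g=im.max(2);hsv=cv2.cvtColor(im,cv2.COLOR_RGB2HSV)
zs=np.load('a_side.npz');S=cloud('side',zs['d']);ims=zs['im']
def roi(u0,u1,v0,v1):
    m=np.zeros(g.shape,bool);m[v0:v1,u0:u1]=1;return m
def rect(m,zz,name,n='top'):
    c=max(cv2.findContours(m.astype(np.uint8),0,2)[0],key=cv2.contourArea)
    w=ray(n,c[:,0,:],zz)[:,:2].astype(np.float32);r=cv2.minAreaRect(w)
    print(name,np.round(r[0],1),np.round(r[1],1),round(r[2],1))
    return w
print('bench z',np.nanmedian(P[300:380,150:250,2]),np.nanmedian(S[300:320,350:400,2]))
h=P[...,2]
print('mould');rect(roi(395,465,165,240)&(h>25)&(h<48),42,'mould h');rect(roi(395,465,165,240)&(g>110)&(h>20),42,'mould col')
mh=roi(412,450,180,222)&(g<70);rect(mh,50,'heel'); 
print('stub',[np.round(np.nanmedian(P[roi(405,455,175,230)&(h>a)],0),1) for a in(60,65,70)])
rect(roi(405,455,175,230)&(h>65),78,'stubtop')
rect(roi(295,365,150,215)&(g<75)&(h<60),12,'pad');
for a in(80,110):
  m=roi(295,365,140,215)&(h>a);print(m.sum(),np.nanmedian(P[m],0));rect(m,122,'body')
rect(roi(175,250,155,250)&(h>25),60,'tray')
rect(roi(175,250,155,250)&(h>52),60,'rim')
L=roi(190,240,215,245)&(g>110)&(h>20);rect(L,46,'label');print(np.nanmedian(P[L],0))
# side: clouds
def rs(u0,u1,v0,v1):
    m=np.zeros(g.shape,bool);m[v0:v1,u0:u1]=1;return m
m=rs(285,320,160,215)&(S[...,2]>110);q=S[m];print('side scanner',m.sum(),np.nanmedian(q,0),np.nanmax(q[:,2]))
if m.sum()>8: print(cv2.minAreaRect(q[:,:2].astype(np.float32)))
m=rs(360,420,150,185)&(S[...,2]>62);q=S[m];print('side stub',m.sum(),np.nanmedian(q,0))
m=rs(215,260,250,295)&(ims.max(2)>150);q=S[m];q=q[~np.isnan(q[:,0])];c=q.mean(0);print('side label',c,np.linalg.svd(q-c)[2][2])
rect(m,46,'label side','side')
cv2.imwrite('pics/z1.png',cv2.resize(np.hstack([im[150:250,290:370],im[150:250,390:470],im[150:250,175:255]])[:,:,::-1],None,fx=3.3,fy=3.3,interpolation=2))
E
python3 m.py
```

```text
bench z -0.42173201206242084 -0.32543131179534157
mould
mould h [ 577.3 -307.7] [133.  166.1] 82.6
mould col [ 569.7 -308.1] [130.2 151.2] 82.6
heel [ 569.8 -305.7] [68.1 72.2] 82.3
stub [array([ 570.4, -306.6,   76.9]), array([ 570.4, -306.7,   77.3]), array([ 570.6, -306.9,   77.6])]
stubtop [ 570.4 -305.7] [18.7 26.9] 88.7
pad [639.8 -33.2] [117.7 130.4] 75.7
248 [629.67566328 -29.45410972 121.45623751]
body [628.2 -28.2] [33.7 49.7] 89.8
222 [632.1802925  -29.4656752  121.98848923]
body [632.2 -28.2] [33.7 41.8] 89.8
tray [563.1 286.9] [183.7 135.6] 7.7
rim [578.4 291. ] [152.4 131.5] 7.7
label [502.8 282.4] [81.9 35.3] 89.8
[505.38260765 274.05421329  49.0244289 ]
side scanner 165 [622.40125815 -18.71247058 119.96970763] 127.24146644872735
((629.053955078125, -23.23341178894043), (45.6627311706543, 36.04454040527344), 17.522666931152344)
side stub 72 [ 565.07918298 -300.68867956   73.82546503]
side label [494.06449711 263.48233786  19.69534888] [-0.57821985 -0.50903855  0.63760612]
label side [495.2 283.1] [57.4 92. ] 7.5
```

View pics/z1.png

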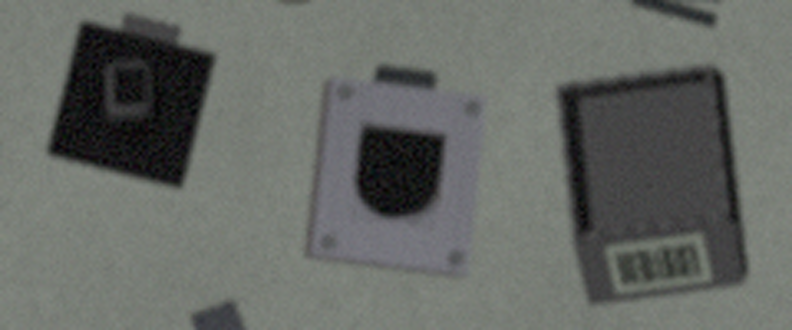

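The crop shows the scanner body turned slightly to the left of its pad (body at crop (130,90)), the D heel in the mould at (400,170), and the tray with label corners near (607,245), (705,228), (712,282) and (612,298). I'll refine the label and the scanner yaw next.

```bash
cat > m2.py <<'E'
exec(open('m.py').read().split("print('bench")[0])
h=P[...,2]
lc=np.array([[607,245],[705,228],[712,282],[612,298]])/3.3+[175-160,150]
print('label top',np.round(ray('top',lc,46).mean(0),1))
# label side, local threshold
m=rs(212,262,252,297)&(ims.max(2)>165);m2=cv2.morphologyEx(m.astype(np.uint8),3,np.ones((7,7)))
n,lab,st,ce=cv2.connectedComponentsWithStats(m2);
for i in range(1,n):
    if st[i,4]>40: print('comp',st[i],ce[i],np.round(ray('side',ce[i],46),1))
# plane through plate, top cloud
f=roi(190,242,217,245)&(h>28);q=P[f];q=q[~np.isnan(q[:,0])];c=q.mean(0);print('plate n',c,np.linalg.svd(q-c)[2][2])
# tray inner floor
f=roi(175,250,155,230)&(h<12)&(h>-3)&(g<110);w=rect(cv2.erode(f.astype(np.uint8),np.ones((2,2))),5,'floor')
f=roi(175,250,150,222)&(h>52);q=P[f];a=np.radians(7.7);ex=np.array([np.cos(a),np.sin(a)]);ey=np.array([-ex[1],ex[0]])
print('rim along ex',np.percentile(q[:,:2]@ex,[1,50,99]),'ey',np.percentile(q[:,:2]@ey,[1,50,99]),ex,ey)
# scanner
s=ims[160:230,270:340];t=im[155:205,300:350+10]
cv2.imwrite('pics/z2.png',np.hstack([cv2.resize(np.clip(x.astype(float)*2,0,255).astype(np.uint8)[:,:,::-1],(400,400),interpolation=2) for x in(s,im[150:200,305:355])]))
E
python3 m2.py
```

```text
label top [496.7 280.5  46. ]Traceback (most recent call last):
  File "m2.py", line 6, in <module>
    m=rs(212,262,252,297)&(ims.max(2)>165);m2=cv2.morphologyEx(m.astype(np.uint8),3,np.ones((7,7)))
      ^^
NameError: name 'rs' is not defined. Did you mean: 'zs'?
```

```bash
sed -i 's/rs(/roi(/' m2.py; python3 m2.py
```

```text
label top [496.7 280.5  46. ]
comp [215 257  45  33 698] [236.24068768 273.97707736] [[488.5 284.2  46. ]]
plate n [501.7374199  282.68372103  46.40007733] [-0.47601458 -0.06178671  0.87726423]
floor [590.8 297.8] [113.4 109.7] 7.7
rim along ex [547.84856619 597.63318697 688.69994904] ey [146.53259564 200.81533757 276.83878973] [0.9909832  0.13398619] [-0.13398619  0.9909832 ]
```

View pics/z2.png

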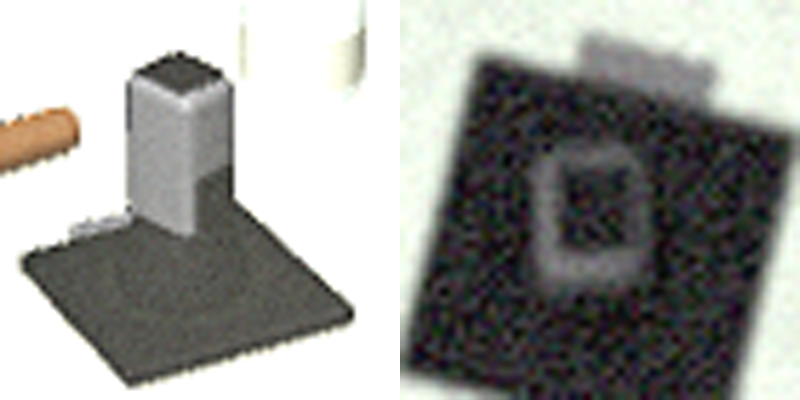

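The crops show the scanner's cap corners in the side view at about (130,85), (185,95), (230,85) and (180,52). In the top view the ring outline is about (540,155), (637,150), (650,275), (545,280).

```bash
cat > m3.py <<'E'
from h import *
q=np.array([[131,85],[185,94],[231,84],[179,52]])/400*70+[270,160]-.5
w=ray('side',q,122)[:,:2];print('side',w.round(1),w.mean(0));
for i in range(4): e=w[(i+1)%4]-w[i];print(np.linalg.norm(e).round(1),np.degrees(np.arctan2(e[1],e[0])).round(1))
q=(np.array([[538,150],[638,145],[650,278],[542,285]])-[400,0])/8+[305,150]-.5
w=ray('top',q,122)[:,:2];print('top',w.round(1),w.mean(0));
for i in range(4): e=w[(i+1)%4]-w[i];print(np.linalg.norm(e).round(1),np.degrees(np.arctan2(e[1],e[0])).round(1))
z=np.load('a_side.npz');S=cloud('side',z['d']);ims=z['im']
m=np.zeros(S.shape[:2],bool);m[165:215,285:320]=1
q=S[m&(S[...,2]>60)&(S[...,2]<112)];q=q[np.abs(q[:,0]-630)<45];q=q[np.abs(q[:,1]+25)<45]
print(len(q),cv2.minAreaRect(q[:,:2].astype(np.float32)))
H=np.histogram(np.degrees(0)+0,1)
# normals of vertical faces from depth gradients
for nm,u0,u1 in(('left',293,301),('right',304,309)):
    p=S[178:190,u0:u1].reshape(-1,3);p=p[~np.isnan(p[:,0])];c=p.mean(0);print(nm,c.round(1),np.linalg.svd(p-c)[2][2].round(3))
g=ims.max(2);quad=np.array([[217,279],[244,258],[252,266],[226,288]])
mm=np.zeros(g.shape,np.uint8);cv2.fillConvexPoly(mm,quad,1);p=S[mm>0];p=p[~np.isnan(p[:,0])];c=np.median(p,0);print('label side',p.mean(0),c,np.linalg.svd(p-p.mean(0))[2][2])
z=ims[240:305,200:270];cv2.imwrite('pics/z3.png',cv2.resize(z[:,:,::-1],None,fx=8,fy=8,interpolation=2))
E
python3 m3.py
python3 - <<'E'
import sys;sys.path.insert(0,'.')
from h import *
s=read_state();M=R.from_quat(s['ee_rot']).as_matrix();print(M.round(3))
for nm,yaw in(('heel',-7.6),('scan',8)):
    a=np.degrees(np.arctan2(M[1,1],M[0,1]))
    print(nm,'tool y az',a,'turn',((yaw+90-a)+90)%180-90)
print([570.2,-306.4]-s['position'][:2])
E
```

```text
side [[638.7  -3.7]
 [616.  -15.8]
 [609.4 -37.6]
 [648.7 -41.6]] [628.17908947 -24.698201  ]
25.7 -151.8
22.8 -106.9
39.5 -5.8
39.2 104.8
top [[652.5 -10.8]
 [654.  -43.2]
 [610.5 -46.9]
 [608.3 -11.9]] [631.3385239  -28.19656685]
32.5 -87.3
43.7 -175.2
35.0 93.6
44.1 1.5
336 ((621.8375854492188, -15.330791473388672), (49.96432113647461, 31.138744354248047), 38.12232208251953)
left [629.7  -9.4  97. ] [-0.016  1.    -0.007]
right [609.1 -23.8 100. ] [-0.996 -0.09  -0.002]
label side [494.61362444 284.02769724  45.25552508] [494.69929331 285.16765329  45.11715317] [ 0.49766712  0.07184266 -0.86438768]
[[-0.941 -0.338 -0.001]
 [-0.338  0.941  0.002]
 [ 0.     0.002 -1.   ]]
heel tool y az 109.74691335246023 turn -27.34691335246022
scan tool y az 109.74691335246023 turn -11.746913352460226
[359.10474766 281.25898861]
```

View pics/z3.png

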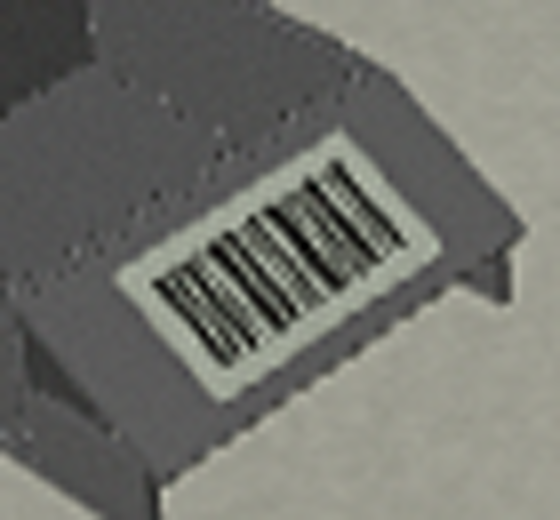

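The label quad in the crop is centred near (280,264), which is image (235,273). That gives a label centre near (495.5,283,46), so the tray centre is about (584,295). The scanner is at (631,-28) with yaw about +3°. Next I move above the heel.

```bash
python3 -m creep '{"translation":[[4.5,3.5,0],[9,7,0],[13.5,10.5,0],[18,14,0],[22.5,17.5,0],[27,21,0],[31.5,24.6,0],[35.9,28.1,0]],"delta_rot":[[0,0,-5],[0,0,-10],[0,0,-15],[0,0,-20],[0,0,-27.3],[0,0,-27.3],[0,0,-27.3],[0,0,-27.3]],"hand":[8.5,8.5,8.5,8.5,8.5,8.5,7,6]}'; python3 -m creep '{"translation":[[0,0,-4],[0,0,-8],[0,0,-8]],"delta_rot":[[0,0,0],[0,0,0],[0,0,0]],"hand":[6,5,5]}'
```

```text
clock: 1.1
position: [571.3, -305.7, 202.2]
ee_rot: [0.066, 0.998, 0.0, -0.0]
contact_force: [0.1, -0.6, 0.0]
gripper_width: 59.9
grasp_force: 0.0
clock: 1.48
position: [567.7, -306.0, 118.6]
ee_rot: [0.066, 0.998, 0.001, -0.004]
contact_force: [0.0, -1.0, -0.1]
gripper_width: 49.9
grasp_force: 0.0
```

```bash
python3 -m creep '{"translation":[[0,0,-3],[0,0,-5.5],[0,0,-6.9],[0,0,-6.9],[0,0,-6.9],[0,0,-6.9],[0,0,-6.9],[0,0,-6.9]],"delta_rot":[[0,0,0],[0,0,0],[0,0,0],[0,0,0],[0,0,0],[0,0,0],[0,0,0],[0,0,0]],"hand":[5,5,5,1,1,1,1,1]}'; python3 -m creep '{"translation":[[0,0,0],[0,0,1],[0,0,3],[0,0,6],[0,0,9],[0,0,12],[0,0,14],[0,0,14]],"delta_rot":[[0,0,0],[0,0,0],[0,0,0],[0,0,0],[0,0,0],[0,0,0],[0,0,0],[0,0,0]],"hand":[1,1,1,1,1,1,1,1]}'
python3 -c "
from h import *
snap('side','b')"
```

```text
clock: 2.48
position: [570.4, -307.2, 54.1]
ee_rot: [0.066, 0.998, -0.0, 0.0]
contact_force: [-0.1, -0.3, -0.3]
gripper_width: 10.4
grasp_force: 0.0
clock: 3.48
position: [571.3, -307.6, 196.4]
ee_rot: [0.066, 0.998, -0.001, 0.002]
contact_force: [0.0, 0.3, -0.8]
gripper_width: 10.1
grasp_force: 0.0
```

View pics/b_side.png

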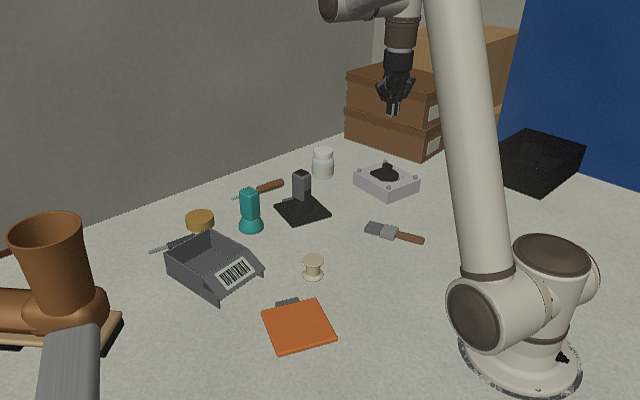

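The side view shows the heel still in the mould at (385,173) and the gripper empty, with its tips near (392,112). The grasp missed, so I check where the fingers really are in the images.

```bash
cat >> h.py <<'E'
def proj(n,p):
    K,Rm,t=cal(n);q=(np.atleast_2d(p)-t)@Rm@K.T;return q[:,:2]/q[:,2:]
E
python3 - <<'E'
from h import *
s=read_state();print(s['position'],s['gripper_width'],s['grasp_force'],s['clock'])
print('tcp proj side',proj('side',s['position']),'top',proj('top',s['position']),proj('side',[570,-306,78]))
im,d=snap('top','b');z=np.load('b_side.npz')
S=cloud('side',z['d']);a=S[60:118,370:420].reshape(-1,3);m=(a[:,0]<700)&(a[:,0]>450)&(a[:,2]>150);a=a[m]
print('lowest gripper pts',a[a[:,2].argsort()[:6]].round(0))
im2=z['im']
cv2.imwrite('pics/z4.png',np.hstack([cv2.resize(im2[70:210,350:430,::-1],(343,600),interpolation=2),cv2.resize(im[160:260,395:470,::-1],(450,600),interpolation=2)]))
E
```

```text
[ 570.45461955 -307.12691939  194.52140531] 10.026254682458884 0.0 3.525
tcp proj side [[390.8534395  125.73241585]] top [[443.10018951 196.48139752]] [[386.82771049 163.82430476]]
lowest gripper pts [[ 675. -496.  150.]
 [ 671. -501.  150.]
 [ 645. -503.  150.]
 [ 667. -505.  150.]
 [ 673. -498.  151.]
 [ 668. -502.  151.]]
```

View pics/z4.png

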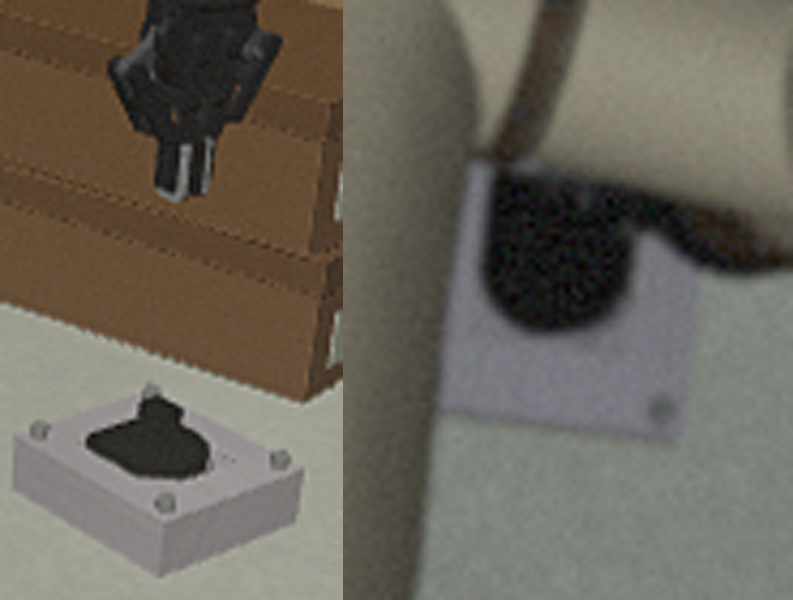

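Side crop: the stub is at (160,400), as projected, but the fingertips at (180,195), image (392,115.5), sit about 10 px above the projected TCP at (391,125.7). I'll use depth, including the start image, to find the offset.

Run:
```python
from h import *
z=np.load('b_side.npz');S=cloud('side',z['d']);d=z['d']
for v in range(95,122,2): print(v,[tuple(S[v,u].round(0)) for u in(389,392,396)],z['im'][v,392])
print('start proj',proj('side',[211.1,-587.7,201.7]))
z=np.load('a_side.npz');S=cloud('side',z['d'])
m=np.zeros(S.shape[:2],bool);m[60:145,545:610]=1;q=S[m];q=q[q[:,1]>-720];q=q[q[:,2]<300];q=q[q[:,2]>150];q=q[q[:,0]<320]
print(q[q[:,2].argsort()[:8]].round(0))
for v in range(105,130,3): print(v,[tuple(S[v,u].round(0)) for u in(566,570,574)])
```

```text
95 [(np.float64(582.0), np.float64(-300.0), np.float64(280.0)), (np.float64(562.0), np.float64(-288.0), np.float64(288.0)), (np.float64(577.0), np.float64(-325.0), np.float64(276.0))] [35 33 32]
97 [(np.float64(561.0), np.float64(-274.0), np.float64(286.0)), (np.float64(560.0), np.float64(-285.0), np.float64(283.0)), (np.float64(569.0), np.float64(-315.0), np.float64(275.0))] [36 39 37]
99 [(np.float64(565.0), np.float64(-279.0), np.float64(278.0)), (np.float64(562.0), np.float64(-288.0), np.float64(277.0)), (np.float64(565.0), np.float64(-310.0), np.float64(271.0))] [37 34 37]
101 [(np.float64(560.0), np.float64(-275.0), np.float64(275.0)), (np.float64(563.0), np.float64(-292.0), np.float64(270.0)), (np.float64(569.0), np.float64(-317.0), np.float64(263.0))] [31 31 30]
103 [(np.float64(565.0), np.float64(-282.0), np.float64(267.0)), (np.float64(561.0), np.float64(-290.0), np.float64(266.0)), (np.float64(563.0), np.float64(-309.0), np.float64(261.0))] [50 49 49]
105 [(np.float64(571.0), np.float64(-290.0), np.float64(258.0)), (np.float64(563.0), np.float64(-293.0), np.float64(259.0))
[... 2841 characters left out ...]
 np.float64(258.0)), (np.float64(192.0), np.float64(-533.0), np.float64(262.0)), (np.float64(187.0), np.float64(-546.0), np.float64(261.0))]
123 [(np.float64(200.0), np.float64(-535.0), np.float64(252.0)), (np.float64(190.0), np.float64(-531.0), np.float64(256.0)), (np.float64(185.0), np.float64(-545.0), np.float64(254.0))]
126 [(np.float64(454.0), np.float64(-1379.0), np.float64(-53.0)), (np.float64(191.0), np.float64(-544.0), np.float64(244.0)), (np.float64(426.0), np.float64(-1388.0), np.float64(-47.0))]
129 [(np.float64(452.0), np.float64(-1383.0), np.float64(-67.0)), (np.float64(435.0), np.float64(-1377.0), np.float64(-60.0)), (np.float64(418.0), np.float64(-1372.0), np.float64(-54.0))]
```

Depth puts the fingertips about 29 mm above the reported TCP, both at the start and now, while x and y agree. That explains the miss. I'll descend accordingly and check the force before closing.

```bash
python3 -m creep '{"translation":[[0,0,-3],[0,0,-8],[0,0,-11.5],[0,0,-14],[0,0,-15],[0,0,-15.5],[0,0,-16],[0,0,-16]],"delta_rot":[[0,0,0],[0,0,0],[0,0,0],[0,0,0],[0,0,0],[0,0,0],[0,0,0],[0,0,0]],"hand":[5,5,5,5,5,5,5,5]}'; python3 -m creep '{"translation":[[0,0,-0.3],[0,0,-0.7],[0,0,-0.7],[0,0,-0.7],[0,0,-0.7],[0,0,-0.7],[0,0,-0.7]],"delta_rot":[[0,0,0],[0,0,0],[0,0,0],[0,0,0],[0,0,0],[0,0,0],[0,0,0]],"hand":[5,5,5,1,1,1,1]}'
```

```text
clock: 4.58
position: [570.5, -307.2, 34.2]
ee_rot: [0.066, 0.998, -0.0, 0.0]
contact_force: [0.3, 0.3, -0.8]
gripper_width: 49.9
grasp_force: 0.0
clock: 5.45
position: [570.5, -307.2, 26.9]
ee_rot: [0.066, 0.998, -0.0, 0.0]
contact_force: [0.2, 0.1, 1.4]
gripper_width: 17.1
grasp_force: 59.0
```

```bash
python3 -m creep '{"translation":[[0,0,0.5],[0,0,1.5],[0,0,3],[0,0,6],[0,0,10],[0,0,14],[0,0,16],[0,0,16]],"delta_rot":[[0,0,0],[0,0,0],[0,0,0],[0,0,0],[0,0,0],[0,0,0],[0,0,0],[0,0,0]],"hand":[1,1,1,1,1,1,1,1]}'; python3 -m creep '{"translation":[[0,3,0],[0,7.5,0],[0,12.5,0],[0,18,0],[0,23.5,0],[0,29,0],[0,34,0],[0,38,0]],"delta_rot":[[0,0,0],[0,0,2],[0,0,4],[0,0,6],[0,0,8],[0,0,10],[0,0,12],[0,0,15.3]],"hand":[1,1,1,1,1,1,1,1]}'; python3 -m creep '{"translation":[[0.3,5,0],[0.6,10,0],[1,15,0],[1.3,19,0],[1.3,21,0],[1.3,22.2,0],[1.3,22.2,0],[1.3,22.2,0]],"delta_rot":[[0,0,0],[0,0,0],[0,0,0],[0,0,0],[0,0,0],[0,0,0],[0,0,0],[0,0,0]],"hand":[1,1,1,1,1,1,1,1]}';python3 - <<'E'
from h import *
s,_=snap('side','c');t,_=snap('top','c')
cv2.imwrite('pics/z5.png',np.hstack([cv2.resize(s[100:320,130:330,::-1],(400,440)),cv2.resize(t[140:260,160:270,::-1],(400,440))]))
E
```

```text
clock: 6.45
position: [571.4, -307.6, 189.9]
ee_rot: [0.066, 0.998, -0.001, 0.003]
contact_force: [-0.1, -0.2, -1.3]
gripper_width: 17.0
grasp_force: 58.8
clock: 7.45
position: [569.2, 74.6, 185.6]
ee_rot: [-0.069, 0.998, -0.0, -0.001]
contact_force: [0.3, -0.3, -0.9]
gripper_width: 16.9
grasp_force: 58.8
clock: 8.45
position: [583.3, 293.6, 186.8]
ee_rot: [-0.067, 0.998, -0.0, -0.0]
contact_force: [-0.0, -0.2, -1.2]
gripper_width: 17.4
grasp_force: 58.8
```

View pics/z5.png

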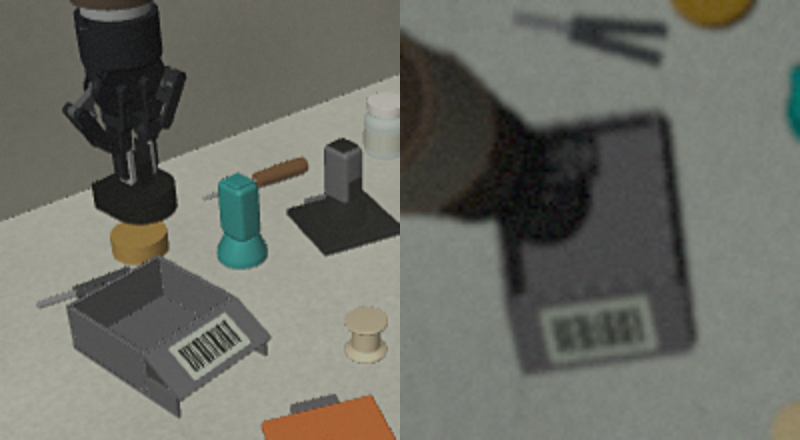

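The heel is gripped level above the tray (crop (135,195)), and the other items haven't moved. Lowering now.

```bash
python3 -m creep '{"translation":[[0,0,-3],[0,0,-7],[0,0,-11],[0,0,-14],[0,0,-16],[0,0,-16.8],[0,0,-17.1],[0,0,-17.1]],"delta_rot":[[0,0,0],[0,0,0],[0,0,0],[0,0,0],[0,0,0],[0,0,0],[0,0,0],[0,0,0]],"hand":[1,1,1,1,1,1,1,1]}';  python3 -m creep '{"translation":[[0,0,-0.1],[0,0,-0.2],[0,0,-0.3],[0,0,-0.35]],"delta_rot":[[0,0,0],[0,0,0],[0,0,0],[0,0,0]],"hand":[1,1,1,1]}'
```

```text
clock: 9.55
position: [583.8, 295.0, 16.6]
ee_rot: [-0.068, 0.998, 0.0, 0.001]
contact_force: [1.4, 0.0, -1.5]
gripper_width: 16.6
grasp_force: 58.8
clock: 10.05
position: [583.2, 294.8, 12.2]
ee_rot: [-0.068, 0.998, -0.0, -0.0]
contact_force: [0.1, 0.2, -1.4]
gripper_width: 17.0
grasp_force: 58.8
```

Not yet touching; I go down in half-millimetre rows.

```bash
python3 -m creep '{"translation":[[0,0,-0.05],[0,0,-0.1],[0,0,-0.1]],"delta_rot":[[0,0,0],[0,0,0],[0,0,0]],"hand":[1,1,1]}'
```

```text
clock: 10.42
position: [583.3, 294.9, 11.9]
ee_rot: [-0.068, 0.998, 0.0, 0.0]
contact_force: [-2.7, -0.7, 4.0]
gripper_width: 16.3
grasp_force: 59.6
```

```bash
python3 -m creep '{"translation":[[0,0,0],[0,0,0],[0,0,0],[0,0,1],[0,0,4],[0,0,9],[0,0,14],[0,0,17.5]],"delta_rot":[[0,0,0],[0,0,0],[0,0,0],[0,0,0],[0,0,0],[0,0,0],[0,0,0],[0,0,0]],"hand":[2.5,4,5,5,5,5,5,5]}';  python3 -m creep '{"translation":[[0.5,-3,0],[1.2,-8,0],[2,-14,0],[3,-20,0],[4,-26,0],[4.7,-30,0],[4.8,-32.3,0],[4.8,-32.3,0]],"delta_rot":[[0,0,-1],[0,0,-2],[0,0,-3],[0,0,-4.5],[0,0,-4.5],[0,0,-4.5],[0,0,-4.5],[0,0,-4.5]],"hand":[7,7,7,7,7,7,7,7]}'
python3 - <<'E'
from h import *
t,d=snap('top','e');s,ds=snap('side','e')
P=cloud('side',ds);m=np.zeros(P.shape[:2],bool);m[200:300,160:270]=1
q=P[m&(s.max(2)<70)];print('heel pts med/max z',np.nanmedian(q,0).round(0),np.nanpercentile(q[:,2],[5,50,95,100]))
Pt=cloud('top',d);m=np.zeros(P.shape[:2],bool);m[165:225,185:240]=1
q=Pt[m&(t.max(2)<60)];print('top',len(q));
for a,b in((25,45),(55,75)):
  k=q[(q[:,2]>a)&(q[:,2]<b)];print(a,len(k),np.nanmedian(k,0).round(1))
print(read_state()['position'])
cv2.imwrite('pics/z6.png',np.hstack([cv2.resize(s[90:310,150:350,::-1],(400,440)),cv2.resize(t[140:260,190:360,::-1],(400,440*100//155))if 0 else cv2.resize(t[150:240,180:280,::-1],(400,440))]))
E
```

```text
clock: 11.42
position: [584.0, 295.2, 190.1]
ee_rot: [-0.068, 0.998, 0.001, 0.002]
contact_force: [0.6, 0.6, 0.2]
gripper_width: 49.9
grasp_force: 0.0
clock: 12.42
position: [631.2, -29.3, 186.5]
ee_rot: [-0.027, 1.0, 0.0, 0.0]
contact_force: [0.5, 0.7, -0.4]
gripper_width: 70.5
grasp_force: 0.0
heel pts med/max z [633. 301.  35.] [ 7.18814482 35.31020814 59.96538529 68.18553816]
top 921
25 548 [587.  300.2  34.5]
55 109 [582.5 297.8  60.5]
[631.23382827 -27.49757031 186.45561152]
```

View pics/z6.png

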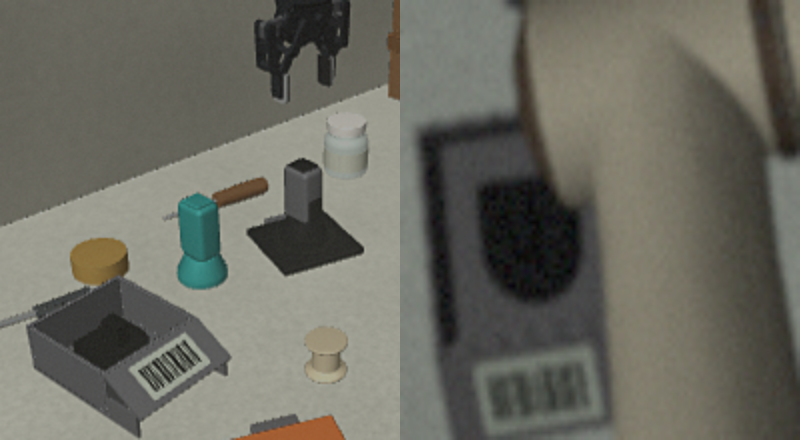

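The heel lies flat in the tray: its top is at z 35 and the stub at about 61. The open fingers hang above the scanner at crop (300,90). Descending to grip.

```bash
python3 -m creep '{"translation":[[0,0,-2],[0,0,-6],[0,0,-9.5],[0,0,-11.5],[0,0,-12.3],[0,0,-12.6],[0,0,-12.6],[0,0,-12.6]],"delta_rot":[[0,0,0],[0,0,0],[0,0,0],[0,0,0],[0,0,0],[0,0,0],[0,0,0],[0,0,0]],"hand":[7,7,7,7,7,7,7,7]}';python3 - <<'E'
from h import *
im,d=snap('side','f');S=cloud('side',d);s=read_state();print(s['position'],s['contact_force'])
print(proj('side',[[631,-28,122],[631,-28,89],[631,7,89],[631,-63,89]]))
m=np.zeros(S.shape[:2],bool);m[140:240,260:345]=1
q=S[m&(im.max(2)>95)&(S[...,2]>40)];q=q[(np.abs(q[:,0]-620)<50)&(np.abs(q[:,1]+28)<75)]
for nm,k in(('L',q[q[:,1]>0]),('R',q[q[:,1]<-56])): print(nm,len(k),k[k[:,2].argsort()[:5]].round(0))
E
```

```text
clock: 13.52
position: [631.9, -28.0, 61.3]
ee_rot: [-0.029, 1.0, 0.0, 0.001]
contact_force: [-0.4, 0.0, 0.1]
gripper_width: 70.2
grasp_force: 0.0
[631.7848416  -28.10229159  61.16578658] [-0.22049133  0.25071463  0.09971938]
[[301.48129588 172.48429799]
 [301.50725807 183.73845762]
 [291.40459972 188.09649535]
 [311.27601778 179.52445553]]
L 35 [[629.  10.  97.]
 [630.  13.  98.]
 [635.  15. 100.]
 [632.  14. 101.]
 [619.  12. 102.]]
R 22 [[627. -65.  98.]
 [621. -67. 102.]
 [622. -68. 104.]
 [624. -69. 106.]
 [623. -68. 116.]]
```

```bash
python3 -m creep '{"translation":[[0,0,-0.4],[0,0,-0.4],[0,0,-0.4],[0,0,-0.4],[0,0,-0.4],[0,0,-0.4],[0,0,-0.4]],"delta_rot":[[0,0,0],[0,0,0],[0,0,0],[0,0,0],[0,0,0],[0,0,0],[0,0,0]],"hand":[7,2.8,2.8,2.8,2.8,2.8,2.8]}'
python3 - <<'E'
from h import *
s=read_state();print('at grasp',s['position'],s['ee_rot'],s['gripper_width'])
E
python3 -m creep '{"translation":[[0,0,0.3],[0,0,1],[0,0,3],[0,0,6],[0,0,10],[0,0,14],[0,0,16],[0,0,16]],"delta_rot":[[0,0,0],[0,0,0],[0,0,0],[0,0,0],[0,0,0],[0,0,0],[0,0,0],[0,0,0]],"hand":[2.8,2.8,2.8,2.8,2.8,2.8,2.8,2.8]}'
```

```text
clock: 14.45
position: [631.4, -28.1, 56.3]
ee_rot: [-0.028, 1.0, 0.0, 0.0]
contact_force: [-0.3, 0.3, 0.5]
gripper_width: 35.3
grasp_force: 60.0
at grasp [631.35858359 -28.14268108  56.25994105] [-2.84443201e-02  9.99595374e-01  1.11885222e-05  9.85638648e-05] 35.319878506049534
clock: 15.45
position: [632.1, -28.1, 218.4]
ee_rot: [-0.028, 1.0, 0.0, 0.002]
contact_force: [-0.4, -0.2, -2.1]
gripper_width: 35.2
grasp_force: 60.2
```

```bash
python3 -m creep '{"translation":[[-2,3,0],[-5,7,0],[-8,12,0],[-11.5,17,0],[-15,22,0],[-18,27,0],[-19.5,29.5,0],[-19.7,30.3,0]],"delta_rot":[[0,0,0],[0.5,-4,0],[1.1,-8,0],[1.6,-12,0],[2.2,-16,0],[2.7,-20,0],[3.2,-24,0],[3.8,-28,0]],"hand":[2.8,2.8,2.8,2.8,2.8,2.8,2.8,2.8]}'
python3 -m creep '{"translation":[[0,0,-1],[0,0,-2],[0,0,-2],[0,0,-2]],"delta_rot":[[0.2,-1.7,0],[0.2,-1.7,0],[0.2,-1.7,0],[0.2,-1.7,0]],"hand":[2.8,2.8,2.8,2.8]}'
python3 - <<'E'
from h import *
s=read_state();p=s['position'];M=R.from_quat(s['ee_rot']).as_matrix();tz=M[:,2];print(p,tz)
im,d=snap('side','g');t,dt=snap('top','g')
for n,nm in((0,'tool'),(29,'world')):
    c=p+[0,0,n]+(44.3+n)*tz; print(nm,c,proj('side',c),proj('top',c))
cv2.imwrite('pics/z7.png',np.hstack([cv2.resize(im[150:310,190:350,::-1],(400,400)),cv2.resize(t[180:260,180:260,::-1],(400,400))]))
E
```

```text
clock: 16.45
position: [434.5, 273.8, 217.9]
ee_rot: [-0.034, 0.97, 0.025, 0.239]
contact_force: [1.2, -0.6, -2.3]
gripper_width: 35.5
grasp_force: 60.9
clock: 16.95
position: [444.5, 267.8, 211.4]
ee_rot: [-0.034, 0.97, 0.028, 0.241]
contact_force: [-0.8, 0.4, -1.7]
gripper_width: 35.8
grasp_force: 60.8
[444.45881605 267.81000784 211.41512119] [ 0.46500914  0.07119986 -0.88243814]
tool [465.05872095 270.96416177 172.32311138] [[244.13182109 225.79673419]] [[207.62759253 240.55161435]]
world [478.54398601 273.02895779 175.73240519] [[239.01906134 221.8946252 ]] [[206.57705279 235.03697768]]
```

View pics/z7.png

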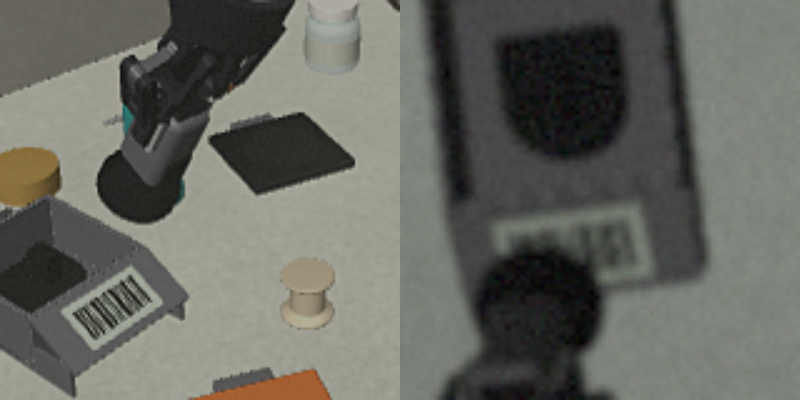

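The scanner is held tilted, with its nose at image (246,224) in the side view and (208,242) in the top view. That matches an offset along the tool axis. The last pose was not reached, so I check the joints.

Run:
```python
from h import *
s=read_state();print(s['joints'].round(3),s['joint_vel'].round(3),s['position'],s['ee_rot'])
```

```text
[ 1.015 -0.017 -0.81   0.728 -0.567 -3.096] [ 0.006 -0.005 -0.004  0.003  0.001  0.   ] [444.25777877 268.01931936 211.60892392] [-0.03482221  0.9694975   0.02833447  0.24095471]
```

Joint 6 is at its limit. The scanner's roll about its own axis is free, so I turn it 60° about the label normal.

```bash
python3 -m creep '{"translation":[[0,0,0],[0,0,0],[0,0,0],[0,0,0],[0,0,0],[0,0,0],[0,0,0],[0,0,0]],"delta_rot":[[-5,-0.7,8.7],[-10,-1.3,17.3],[-14.9,-2,26],[-19.8,-2.7,34.6],[-24.8,-3.4,43.3],[-29.7,-4,52],[-29.7,-4,52],[-29.7,-4,52]],"hand":[2.8,2.8,2.8,2.8,2.8,2.8,2.8,2.8]}'
cat > aim.py <<'E'
from h import *
s=read_state();p=s['position'];M=R.from_quat(s['ee_rot']).as_matrix();tz=M[:,2];print(p.round(1),tz.round(4),s['joints'].round(2))
L=np.array([495.5,283,46]);a=np.radians(7.7);n=np.array([-.5*np.cos(a),-.5*np.sin(a),.866])
nose=p+44.3*tz;print('nose',nose.round(1),'move',(L+80*n-nose).round(1),'rotvec deg',np.degrees(np.cross(tz,-n)).round(2))
E
python3 aim.py
```

```text
clock: 18.05
position: [443.9, 268.1, 211.6]
ee_rot: [-0.51, 0.824, -0.112, 0.22]
contact_force: [0.9, 0.5, -2.4]
gripper_width: 35.6
grasp_force: 60.9
[443.9 268.1 211.6] [ 0.477   0.0404 -0.878 ] [ 1.03 -0.01 -0.81  0.76 -0.6  -2.1 ]
nose [465.1 269.9 172.7] move [ -9.2   7.7 -57.4] rotvec deg [ 1.36 -1.26  0.68]
```

```bash
python3 -m creep '{"translation":[[-0.3,0.3,-1],[-0.6,0.5,-2.5],[-0.9,0.8,-4],[-0.9,0.8,-5.2],[-0.9,0.8,-5.7],[-0.9,0.8,-5.7],[-0.9,0.8,-5.7]],"delta_rot":[[1.4,-1.3,0.7],[1.4,-1.3,0.7],[1.4,-1.3,0.7],[1.4,-1.3,0.7],[1.4,-1.3,0.7],[1.4,-1.3,0.7],[1.4,-1.3,0.7]],"hand":[2.8,2.8,2.8,2.8,2.8,2.8,2.8]}'; python3 aim.py
python3 - <<'E'
from h import *
from scipy.optimize import least_squares
q=(np.array([[340,132],[442,248],[222,402],[115,275]])/8+[200,240]-.5)
t=np.array([[607,245],[705,228],[712,282],[612,298]])/3.3+[15,150]-.5
# label: homography centre via diagonals, both views, triangulate
def ctr(a):
    h=[np.append(x,1) for x in a];c=np.cross(np.cross(h[0],h[2]),np.cross(h[1],h[3]));return c[:2]/c[2]
cs,ct=ctr(q),ctr(t);print(cs,ct,ray('side',cs,46),ray('top',ct,46))
r=least_squares(lambda x:np.r_[(proj('side',x)[0]-cs),(proj('top',x)[0]-ct)],[495,283,46]);print('tri',r.x,r.fun)
# observed nose mask (dark) in side and top
for n in('side','top'): snap(n,'i')
E
```

```text
clock: 18.92
position: [435.1, 276.3, 154.9]
ee_rot: [-0.512, 0.819, -0.106, 0.237]
contact_force: [-0.0, 0.9, -1.7]
gripper_width: 35.1
grasp_force: 60.8
[435.1 276.3 154.9] [ 0.4965  0.068  -0.8654] [ 0.9   0.05 -0.99  1.22 -0.38 -2.48]
nose [457.1 279.3 116.5] move [-1.3 -1.7 -1.3] rotvec deg [-0.05  0.07 -0.02]
[234.94841018 272.13499365] [214.00497468 229.22743841] [[495.31792288 282.67010935  46.        ]] [[498.1040236  282.40443307  46.        ]]
tri [497.51543555 281.9763362   44.40561689] [-0.28013648 -0.03993537  0.27752459  0.23993358]
```

The label triangulates to (497,282.5,46), so the aim is within about 2 mm. I trim it, then hold.

```bash
python3 -m creep '{"translation":[[0,-0.2,-0.1],[0,-0.2,-0.1],[0,-0.2,-0.1],[0,-0.2,-0.1],[0,-0.2,-0.1],[0,-0.2,-0.1],[0,-0.2,-0.1],[0,-0.2,-0.1]],"delta_rot":[[0,0,0],[0,0,0],[0,0,0],[0,0,0],[0,0,0],[0,0,0],[0,0,0],[0,0,0]],"hand":[2.8,2.8,2.8,2.8,2.8,2.8,2.8,2.8]}'; python3 aim.py; python3 -m creep '{"translation":[[0,0,0],[0,0,0],[0,0,0],[0,0,0],[0,0,0],[0,0,0],[0,0,0],[0,0,0]],"delta_rot":[[0,0,0],[0,0,0],[0,0,0],[0,0,0],[0,0,0],[0,0,0],[0,0,0],[0,0,0]],"hand":[2.8,2.8,2.8,2.8,2.8,2.8,2.8,2.8]}'
python3 - <<'E'
from h import *
# check the nose disc in images against its predicted centre
s=read_state();tz=R.from_quat(s['ee_rot']).as_matrix()[:,2];c=s['position']+44.3*tz
for n in('side','top'):
    im,d=snap(n,'j');P=cloud(n,d);q=P-c;ax=q@(-tz);rad=np.linalg.norm(q-ax[...,None]*-tz,axis=2)
    m=(np.abs(ax-18)<22)&(rad<45);print(n,proj(n,c),m.sum(),'axial pct',np.nanpercentile(ax[m],[2,50,98]).round(1),'rad',np.nanpercentile(rad[m],[50,95]).round(1))
E
python3 -m creep '{"translation":[[0,0,0],[0,0,0],[0,0,0],[0,0,0]],"delta_rot":[[0,0,0],[0,0,0],[0,0,0],[0,0,0]],"hand":[2.8,2.8,2.8,2.8]}'
```

```text
clock: 20.02
position: [434.9, 274.0, 153.4]
ee_rot: [-0.512, 0.819, -0.107, 0.236]
contact_force: [-0.2, 0.0, -2.1]
gripper_width: 35.3
grasp_force: 60.8
[434.9 274.  153.4] [ 0.4961  0.0673 -0.8657] [ 0.89  0.05 -1.    1.24 -0.37 -2.48]
nose [456.9 277.  115.1] move [-1.   0.7  0.2] rotvec deg [-0.02  0.04 -0.01]
clock: 21.02
position: [434.9, 274.0, 153.4]
ee_rot: [-0.512, 0.819, -0.107, 0.236]
contact_force: [0.3, -0.9, -2.0]
gripper_width: 35.2
grasp_force: 60.8
side [[246.04342652 252.72754621]] 539 axial pct [ 2.5 20.6 37. ] rad [28.2 32.9]
top [[210.20954602 244.16569769]] 297 axial pct [ 1.5 20.5 36.6] rad [28.9 34.1]
clock: 21.62
position: [434.9, 274.0, 153.4]
ee_rot: [-0.512, 0.819, -0.107, 0.236]
contact_force: [-0.2, -0.0, -2.4]
gripper_width: 35.6
grasp_force: 60.8
```

The camera depth confirms the nose's position and axis. I held for 1.6 s or more. Returning to the pad.

```bash
python3 -m creep '{"translation":[[-0.3,0,1],[-0.5,0,3],[0,0,5.5],[0,0,6.7],[2,-3,6.7],[5,-7,6.7],[8.5,-12,6.7],[12,-17,6.7]],"delta_rot":[[0,0,0],[0,0,0],[-0.5,4,0],[-1.1,8,0],[-1.6,12,0],[-2.2,16,0],[-2.7,20,0],[-3.2,24,0]],"hand":[2.8,2.8,2.8,2.8,2.8,2.8,2.8,2.8]}'
python3 -m creep '{"translation":[[3,-5,0],[5.5,-9,0],[7,-12,0],[7.9,-13.4,0],[7.9,-13.4,0],[7.9,-13.4,0]],"delta_rot":[[-0.5,4,0],[-0.8,5.8,0],[-0.8,5.8,0],[-0.8,5.8,0],[-0.8,5.8,0],[-0.8,5.8,0]],"hand":[2.8,2.8,2.8,2.8,2.8,2.8]}'
cat > st.py <<'E'
from h import *
s=read_state();p=s['position'];M=R.from_quat(s['ee_rot']).as_matrix();tz=M[:,2];print(p.round(1),tz.round(4),s['joints'].round(2),s['contact_force'].round(1))
nose=p+44.3*tz;print('nose',nose.round(1),'rotvec',np.degrees(np.cross(tz,[0,0,-1])).round(2),'move',([634,-30,12]-(p+[0,0,-44.3])).round(1))
E
python3 st.py
python3 - <<'E'
from h import *
im,d=snap('top','k');P=cloud('top',d);m=np.zeros(d.shape,bool);m[145:215,300:362]=1
m&=(im.max(2)<75)&(P[...,2]<25)
print(m.sum(),[cv2.minAreaRect(ray('top',c[:,0,:],12)[:,:2].astype(np.float32)) for c in cv2.findContours(m.astype(np.uint8),0,2)[0] if cv2.contourArea(c)>200])
im,d=snap('side','k');m=np.zeros(d.shape,bool);m[185:235,268:340]=1;m&=im.max(2)<70
c=max(cv2.findContours(m.astype(np.uint8),0,2)[0],key=cv2.contourArea);print(cv2.minAreaRect(ray('side',c[:,0,:],12)[:,:2].astype(np.float32)))
E
```

```text
clock: 22.62
position: [555.8, 103.0, 220.8]
ee_rot: [-0.53, 0.846, -0.019, 0.046]
contact_force: [1.2, 1.2, -2.1]
gripper_width: 35.3
grasp_force: 61.0
clock: 23.38
position: [633.4, -29.0, 220.5]
ee_rot: [-0.531, 0.848, 0.001, -0.0]
contact_force: [0.3, -0.1, -2.5]
gripper_width: 35.3
grasp_force: 61.2
[633.4 -29.  220.5] [-9.e-04  1.e-03 -1.e+00] [ 0.21  0.39  0.06 -0.   -1.24 -0.66] [ 0.3 -0.1 -2.5]
nose [633.4 -29.  176.2] rotvec [-0.06 -0.05 -0.  ] move [   0.6   -1.  -164.2]
1013 [((634.1002807617188, -31.69342803955078), (117.86646270751953, 118.52175903320312), 75.74934387207031)]
((627.8003540039062, -25.036399841308594), (121.71859741210938, 129.1572265625), 75.63797760009766)
```

The pad centre is (634,-32) and the scanner is upright above it. Lowering.

```bash
python3 -m creep '{"translation":[[0,0,-3],[0,-0.1,-7],[0,-0.1,-11],[0,-0.1,-14],[0,-0.1,-15.6],[0,-0.1,-16],[0,-0.1,-16.2],[0,-0.1,-16.2]],"delta_rot":[[0,0,0],[0,0,0],[0,0,0],[0,0,0],[0,0,0],[0,0,0],[0,0,0],[0,0,0]],"hand":[2.8,2.8,2.8,2.8,2.8,2.8,2.8,2.8]}'; python3 -m creep '{"translation":[[0,0,-0.05],[0,0,-0.1],[0,0,-0.15],[0,0,-0.15]],"delta_rot":[[0,0,0],[0,0,0],[0,0,0],[0,0,0]],"hand":[2.8,2.8,2.8,2.8]}';python3 st.py
```

```text
clock: 24.48
position: [634.7, -30.9, 59.7]
ee_rot: [-0.53, 0.848, -0.0, 0.001]
contact_force: [0.7, -0.2, -2.2]
gripper_width: 35.2
grasp_force: 61.2
clock: 24.98
position: [633.8, -31.0, 56.9]
ee_rot: [-0.53, 0.848, 0.0, -0.0]
contact_force: [-0.2, -0.0, -2.1]
gripper_width: 35.4
grasp_force: 61.2
[633.8 -31.   56.9] [-6.e-04  6.e-04 -1.e+00] [ 0.21  0.53 -0.15 -0.   -0.89 -0.66] [-0.2 -0.  -2.1]
nose [633.8 -31.   12.6] rotvec [-0.04 -0.03 -0.  ] move [ 0.2  1.  -0.6]
```

```bash
python3 -m creep '{"translation":[[0,0,-0.05],[0,0,-0.1],[0,0,-0.1]],"delta_rot":[[0,0,0],[0,0,0],[0,0,0]],"hand":[2.8,2.8,2.8]}'
```

```text
clock: 25.35
position: [633.9, -31.0, 56.3]
ee_rot: [-0.53, 0.848, 0.0, -0.0]
contact_force: [-0.4, 0.1, 1.1]
gripper_width: 35.1
grasp_force: 61.5
```

```bash
python3 -m creep '{"translation":[[0,0,-0.03],[0,0,-0.03],[0,0,-0.03],[0,0,-0.03],[0,0,2],[0,0,6],[0,0,12],[0,0,16]],"delta_rot":[[0,0,0],[0,0,0],[0,0,0],[0,0,0],[0,0,0],[0,0,0],[0,0,0],[0,0,0]],"hand":[2.8,4.5,6,7,7,7,7,7]}'; python3 -m creep '{"translation":[[-2,-3,2],[-5,-7,2],[-9,-12,2],[-11,-16,2],[-13,-19,2],[-13,-20,2],[-13,-20,2],[-13,-20,2]],"delta_rot":[[0,0,0],[0,0,0],[0,0,0],[0,0,0],[0,0,0],[0,0,0],[0,0,0],[0,0,0]],"hand":[7,7,7,7,7,7,7,7]}'
python3 - <<'E'
from h import *
t,d=snap('top','z');P=cloud('top',d);s,ds=snap('side','z');S=cloud('side',ds)
m=np.zeros(d.shape,bool);m[145:215,300:362]=1;q=P[m&(P[...,2]>110)];print('scanner top',len(q),np.nanmedian(q,0).round(1),cv2.minAreaRect(q[:,:2].astype(np.float32))if len(q)>5 else '')
m=np.zeros(d.shape,bool);m[150:225,275:330]=1;q=S[m&(S[...,2]>115)];q=q[q[:,2]<160];print('side',len(q),np.nanmedian(q,0).round(1))
m[:]=0;m[165:225,185:240]=1;q=P[m&(t.max(2)<60)]
for a,b in((25,45),(52,75)): k=q[(q[:,2]>a)&(q[:,2]<b)];print('heel',len(k),np.nanmedian(k,0).round(1),k[:,2].std().round(1))
a=np.load('a_side.npz')['im'].astype(int);df=(abs(a-s).max(2)>50).astype(np.uint8);df=cv2.morphologyEx(df,2,np.ones((3,3)))
n,_,st,ce=cv2.connectedComponentsWithStats(df);print([(x.tolist()) for x in st[1:] if x[4]>25])
E
```

```text
clock: 26.35
position: [634.8, -31.1, 219.2]
ee_rot: [-0.53, 0.848, -0.001, 0.002]
contact_force: [0.8, 0.8, -0.1]
gripper_width: 70.1
grasp_force: 0.0
clock: 27.35
position: [504.5, -230.3, 235.7]
ee_rot: [-0.531, 0.848, 0.0, -0.0]
contact_force: [-0.2, 0.3, 0.4]
gripper_width: 70.2
grasp_force: 0.0
scanner top 1793 [534.  -41.5 600.5] ((577.8757934570312, -43.13301467895508), (72.02583312988281, 157.1482696533203), 88.39228057861328)
side 132 [626.4 -23.9 121.5]
heel 672 [592.4 291.2  34.8] 4.2
heel 163 [585.2 292.3  60.1] 4.1
[[321, 0, 19, 10, 138], [376, 0, 51, 92, 2428], [535, 0, 5, 13, 48], [559, 0, 69, 26, 1259], [545, 2, 12, 14, 85], [400, 6, 14, 5, 58], [573, 28, 10, 23, 119], [477, 46, 4, 10, 32], [567, 54, 38, 33, 832], [509, 57, 24, 138, 1644], [568, 89, 18, 19, 191], [386, 93, 8, 14, 98], [400, 97, 11, 18, 131], [566, 109, 10, 15, 98], [371, 163, 28, 19, 346], [472, 178, 7, 61, 352], [452, 231, 20, 14, 157], [513, 235, 15, 29, 319], [482, 239, 21, 9, 141], [435, 240, 15, 68, 652], [466, 247, 40, 46, 528], [506, 270, 3, 9, 27], [519, 276, 10, 14, 86], [507, 283, 10, 9, 73], [599, 282, 8, 31, 102], [577, 288, 16, 14, 109], [454, 291, 45, 19, 591], [505, 307, 9, 8, 51], [452, 310, 80, 48, 1529], [502, 316, 7, 9, 35], [576, 321, 12, 4, 41]]
```

The scanner stands upright on its pad, the heel lies flat in the tray, and nothing else has changed.

```bash
python3 -c "
from bench import *
print(job_done())"
```

```text
the job is handed in; nothing more can be done
None
```

The job is handed in: the heel lies flat in the tray, the label was scanned from about 8 cm with a hold of over 1 s, and the scanner stands upright on its pad. The first heel grasp closed above the stub without touching anything (the fingertips sit about 29 mm short of the reported TCP), and I corrected for it.

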